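# Pin the crossed stool legs and snap the pivot cap home

## Robot

A 6-joint arm with a two-finger parallel gripper is mounted at the origin on the work surface. World frame = base frame: x ahead of the robot, y to its left, z up, the work surface at z = 0. Lengths are in mm, angles in degrees, forces in N, time in s.
With the tool pointing down it reaches from about 300 to 850 mm from the base axis. Payload 4.2 kg.
Tool frame: the origin (TCP) lies at the centre of the arm's flange, where the gripper is bolted on; the fingertips stand 191 mm ahead of it and the grasp point (between the pads) lies 172 mm ahead of it; z points along the fingers, y is the direction in which the jaws open and shut (so a half turn about z gives the same grasp; the last joint's range is limited). The gripper opens to 91 mm and grips with 3 to 60 N. Pads are 32 mm wide; open, the fingers measure 118 mm over their backs; the gripper's body (76 mm by 178 mm) begins 60 mm behind the grasp point.
Start: joints at [-67.093, 18.312, 89.639, -0, 72.044, -1.146], TCP at [234.355, -525.072, 404.776] pointing down, gripper open.
Joint ranges: [-177.97, 177.97], [-48.28, 115.42], [12.27, 149.76], [-77.06, 257.06], [2.81, 150.46], [-146.56, 146.56]. Speed limits (degrees/s): [147.25, 147.25, 180, 180, 180, 180].

## Interface

Orientations are given as [roll, pitch, yaw] about the fixed x, y, z axes, in that order (R = Rz(yaw) Ry(pitch) Rx(roll)).
In Python, from workcell import status, vision, ticket gives the robot as it stands.
- The arm moves only by the shell command python3 -m jog 'ROWS' [FORCE]. ROWS is JSON, a list of rows, each a list of 7 numbers: the finger opening in m, from 0 to 0.0912, then the shift along the tool's x, y, z in m, then the turn, a rotation vector about the tool's x, y, z in rad. A call has 1 to 12 rows; each row shifts and turns the commanded pose from where the row before left it, along the tool's axes as they then stand; what a row does not reach is not made up. A row lasts 1/8 s, in which the tool goes at most 62.5 mm and 10.7 degrees, less where a joint would pass 70% of its speed; a pose out of reach is approached as far as the arm can. A call with a gripper value outside its range is refused whole. The fingers move at their own pace and stop on an object; FORCE is the grip in N (left out, the last holds). Time passes only in rows, so rows that do not move let the fingers close. It gives the time, the measured TCP pose, the force and the opening at its end, in the units of the state.
- status.state(): the state, without advancing time (a new reading comes with each control period).
- vision.grab_frame(name): name is "scene" or "top"; returns a dict with "color" (420x560x3 uint8, blue, green, red), "depth" (420x560 float32, mm along the optical axis (not along the pixel's ray), 0 where there is no reading), "fov_y" (degrees; the focal length in pixels is half the picture's height over the tangent of half this angle, whatever the lens; pixels are square), "cx", "cy" (the principal point, pixels), "pose" (4x4, takes a point from camera to world coordinates). Camera axes: x right, y down, z forward; pixel columns grow to the right and rows downward; lengths in mm; the calibration is good to about 2 mm. A picture is of the moment at which its call begins.
- ticket.job_done(): hands the job in, once; it reports no verdict.
Trained networks look in the newest picture that a camera, given by its name, has taken for a name from the list of things; names that differ only in an ending like _2 or _b are one class to them, and where a whole thing is asked for, a point or a joint stands for the part that bears it (a point fixed in the world has none). Each returns a list of dicts, best first, with "p" (0 to 1); they miss things now and then, are a little off and sometimes report something else, mostly with a low value. They report only what shows in the picture. A call takes as long as a camera call. They do not tell look-alikes from the thing itself.
- vision.find_in(camera, label): "location" ([x, y, z] in mm, in world coordinates, good to about 4 mm: the middle of the surface that is visible of it).
- vision.silhouettes(camera, label): "pixels" (420x560 bool, what is visible of it).
The state is a dict: "time_s": time; "qpos": joint angles; "qvel": joint speeds; "effort": joint torques, N m; "ee_pos": TCP position; "ee_rot": TCP orientation; "force": force on the tool from outside, world axes, zero at the start; "torque": the same for the moment, N m; "gripper_width": finger opening in mm.
Only numpy, scipy, OpenCV 4.12 (cv2) and the standard library are available. Lean on these libraries where they do the work, as an engineer would, in place of code of your own. Each camera call takes 0.05 s, during which the arm holds its last target.

## Task

Join the two crossed legs of the folding stool: drop the loose steel pivot pin through the collar and both legs until its head rests on the collar. Then put the black cap over it, press it down until it snaps, and keep pressing past the click until its rim sits flush on the collar's flange. Finish while still holding the cap and pressing it down firmly, and leave the bowl, the tape roll and the cutter alone.

Things in the scene. Friction and masses are not known exactly. Their poses are not given: they have to be found in the camera images.
- seat (a point): The pivot: point on the bore's axis in the upper face of the collar's flange, where the cap's rim must land; about 58 mm above the bench. z is up. The bore, 12 mm wide, runs straight down through the boss (its top is 14 mm above this point), the flange and both legs, 58 mm deep from the boss's top. Nothing within 100 mm of it stands higher than the boss.
- stool: One side of a folding stool, fixed on the bench: two wooden legs, 400 x 40 x 22 mm, crossed one on the other at 25 deg either side of its x axis, held in a plywood jig 400 mm (x) by 230 mm and 12 mm thick, holes lined up. Upper leg's top 56 mm above the bench. Origin under the jig's centre, straight below seat.
- collar: Grey plastic collar fixed on the upper leg round the hole: a flange 40 mm across, 2 mm thick, and a round boss 24 mm across and 14 mm tall on it, its top 4 mm tapered to 19 mm. Four spring tabs bulge 2.6 mm from the boss's sides, 7 mm above the flange. Origin on the axis, 2 mm below seat.
- pin_mid (a point): Loose steel pivot pin, 65 mm long, 50 g, upright in the block: shank 10 mm thick, 56 mm long, foot tapered to 5 mm; round head 16 mm across, 9 mm tall. Origin on its axis, half-way up: the head spans 23.5 to 32.5 mm above, the foot is 32.5 mm below. z points to the head. With the head resting on the boss this point is 9.5 mm below seat; let go in the bore, it slides down by itself.
- cap_mid (a point): Loose black plastic snap cap, a round cup mouth down on the bench, 36 mm across, 28 mm tall, 30 g. Origin on its axis, half-way up (14 mm above its rim); z points to the closed top. Snapped home, it is 14 mm above seat.
- cap: The same cap, origin at the centre of its rim. Bore 31 mm wide, 24.5 mm deep; at the mouth a lip 26 mm wide, 3.5 mm tall that must pass the collar's tabs. It stops on them with the rim about 9 mm above the flange; pushing on takes about 10 to 14 N, then the force drops, the tabs draw it down, and they keep it from coming off.
- pin_block: Wooden block, 70 x 60 x 40 mm, fixed on the bench, with one upright hole 12 mm wide and 34 mm deep in the middle of its top, in which the pin stands (head from 62 to 71 mm above the bench). Origin at the centre of its underside; x along the 70 mm side. It and the cap may be on either side of the stool legs.
- bowl: Bystander: dark wooden bowl, 130 mm across, 55 mm tall. Origin at the centre of its underside. Leave it alone.
- tape: Bystander: roll of pale tape lying flat, 94 mm across, 24 mm tall. Origin at the centre of its underside. Leave it alone.
- cutter: Bystander: grey cutter knife lying along its x axis, 145 mm long, 20 mm wide, 16 mm tall. Origin on its underside. Leave it alone.
There are look-alikes about, which are no part of the job. Of the things that look like the cap, take the one that is farthest from the robot's base at the start.

How it is judged (in metres and radians):
On the way, in this order (a step that is already met when the one before it is completed fails the run):
1. the pin is through both legs, its head down on the collar (z of pin_mid in the frame of seat below -0.0065 m and horizontal distance between pin_mid and seat below 0.003 m and angle between pin_mid's own z axis and vertical below 0.12 rad), for 0.2 s.
2. the cap has snapped over the tabs and is still being pressed onto the flange (z of cap_mid in the frame of seat below 0.0155 m and horizontal distance between cap_mid and seat below 0.003 m and angle between cap_mid's own z axis and vertical below 0.1 rad and contact force between cap and collar above 5 N), for 0.5 s.
At the end, for the whole second after the job is handed in: The pin's head is down on the collar (within 3 mm, upright within 0.12 rad), the cap is snapped home with its rim within 1.5 mm of the flange, upright within 0.1 rad and centred within 3 mm, and through the last second the fingers touch the cap and press it on the collar with more than 5 N (all of step 1 and all of step 2 and contact force between the fingers and cap above 3 N); the arm keeps its last pose, push and grip.
It fails at once if the bowl is moved by more than 30 mm (distance of bowl from where it was at the start of the episode above 0.03 m).
It fails at once if the tape roll is moved by more than 30 mm (distance of tape from where it was at the start of the episode above 0.03 m).
It fails at once if the cutter is moved by more than 30 mm (distance of cutter from where it was at the start of the episode above 0.03 m).
It also fails if it takes over 72 s, if anything falls off the work surface, if the arm or the gripper's body presses on something with over 40 N, if the wrist force passes 120 N, or if a joint passes its speed limit or range.

## Working session

There is one attempt and no reset: what is moved stays moved. The work goes in short steps, Python scripts to look and compute and a shell command to move; the robot and the scene stay as the last step left them, time stands still between calls to the robot, and variables do not carry over. Pictures are saved under pics/ and viewed, and the job is handed in when it is done.

```bash
ls; mkdir -p pics
cat > h.py <<'E'
import numpy as np, cv2
from workcell import status, vision, ticket
def grab(n,png=None):
    f=vision.grab_frame(n)
    if png: cv2.imwrite('pics/'+png,f['color'])
    return f
def pts(f):
    d=f['depth'];h,w=d.shape;fl=h/2/np.tan(np.radians(f['fov_y'])/2)
    v,u=np.mgrid[:h,:w]
    P=np.stack([(u-f['cx'])/fl*d,(v-f['cy'])/fl*d,d],-1)
    W=P@f['pose'][:3,:3].T+f['pose'][:3,3]
    W[d==0]=np.nan
    return W
E
python3 - <<'E'
from h import *
s=status.state();print(s)
for n in('scene','top'):
    f=grab(n,n+'0.png');print(n,f['fov_y'],f['cx'],f['cy'],f['pose'].round(3).tolist())
    for l in('seat','stool','collar','pin_mid','cap','pin_block','bowl','tape','cutter'):
        try:
            for r in vision.find_in(n,l)[:4]: print(l,np.round(r['location']),round(r['p'],2))
        except Exception as e: print(l,e)
E
```

```text
pics
{'time_s': 0.0, 'qpos': array([-6.70930619e+01,  1.83510504e+01,  8.97071655e+01, -1.32104895e-03,
        7.20432499e+01, -1.14545047e+00]), 'qvel': array([-0.06089033, -0.06223415, -0.06746047,  0.04099978, -0.05449452,
       -0.02102478]), 'effort': array([ 9.48464840e-04, -4.12458730e+01, -2.31972027e+01,  7.31080910e-02,
        4.56232333e-02, -1.66141681e-04]), 'ee_pos': array([ 234.28870949, -524.91480926,  403.92075748]), 'ee_rot': array([-1.79898529e+02, -7.72629121e-04,  2.40527962e+01]), 'force': array([ 0.15718568, -0.34229679,  0.55191969]), 'torque': array([ 0.00605542, -0.0377824 ,  0.01775673]), 'gripper_width': 91.40848061258795}
scene 48.44005246090502 280.9242484743731 211.2232932651296 [[-0.114, 0.78, -0.616, 1353.559], [0.993, 0.08, -0.082, 62.305], [-0.015, -0.621, -0.784, 1165.591], [0.0, 0.0, 0.0, 1.0]]
seat [601.  27.   9.] 0.61
stool [602.  24.  10.] 0.89
stool [569.  25.  58.] 0.6
collar [568.  26.  56.] 0.66
cap [453. 301.  31.] 0.49
cap [377. 263.  28.] 0.48
cap [318. 298.  27.] 0.46
cap [316. 212.  25.] 0.45
pin_block [ 524. -287.   40.] 0.95
bowl [ 662. -363.   24.] 0.8
tape [679. 361.  24.] 0.94
cutter [ 578. -476.   14.] 0.62
top 56.94493001481501 279.45532017364883 205.13462003708563 [[0.001, -0.993, 0.119, 402.847], [-1.0, -0.0, 0.009, -57.154], [-0.009, -0.119, -0.993, 1000.35], [0.0, 0.0, 0.0, 1.0]]
seat [557.  24.  16.] 0.73
stool [555.  21.  11.] 0.66
collar [446. 300.  28.] 0.17
pin_mid [ 506. -294.   72.] 0.37
cap [304. 291.  29.] 0.78
cap [302. 212.  28.] 0.62
cap [371. 259.  29.] 0.49
cap [450. 304.  31.] 0.45
pin_block [ 566. -477.   14.] 0.63
pin_block [ 505. -288.   38.] 0.6
bowl [ 682. -359.   25.] 0.8
tape [669. 355.  19.] 0.97
cutter [ 568. -477.   12.] 0.87
```

View pics/scene0.png

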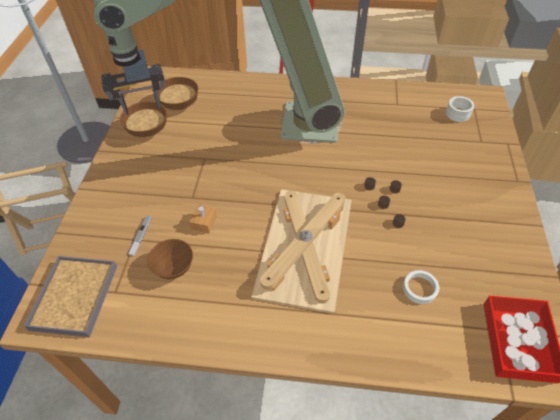

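View pics/top0.png

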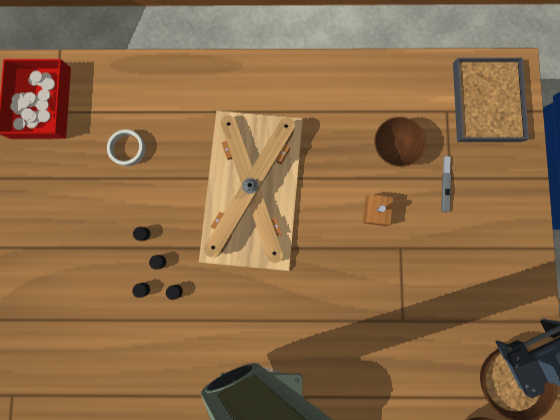

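The scene picture shows the stool at (303,235), the pin block at (203,220), and four caps at (370,183), (395,186), (384,202) and (399,221). The target cap is the one at (399,221) in scene and (141,233) in top, about 543 mm from the base. Next I measure it precisely.

```bash
cat > meas.py <<'E'
from h import *
from scipy.optimize import least_squares
def fit(p,r=None):
    p=p[:,:2];c=cv2.minEnclosingCircle(p.astype(np.float32));return np.round(c[0],1),round(c[1],1)
if __name__=='__main__':
  for n in('scene','top'):
    f=grab(n);W=pts(f)
    cv2.imwrite(f'pics/crop_{n}.png',np.hstack([cv2.resize(f['color'][y-25:y+25,x-25:x+25],(260,260),interpolation=cv2.INTER_NEAREST) for x,y in ({'scene':[(399,221),(305,235),(204,215)],'top':[(141,233),(249,185),(380,209)]}[n])]))
    for nm,c,rad,zl,zh in(('cap',(450,304),28,22,40),('boss',(568,26),25,66,90),('flange',(568,26),24,55,62),('pin',(512,-292),30,62,80),('block',(515,-290),60,34,46),('table',(450,304),80,-8,8)):
        m=(np.hypot(W[...,0]-c[0],W[...,1]-c[1])<rad)&(W[...,2]>zl)&(W[...,2]<zh)
        p=W[m]
        if len(p)>2: print(n,nm,len(p),'med',np.median(p,0).round(1),'mean',p.mean(0).round(1),'mid',((p.min(0)+p.max(0))/2).round(1),'ext',np.ptp(p,0).round(1),fit(p))
E
python3 meas.py
```

```text
scene cap 92 med [450.6 304.9  27.6] mean [450.9 304.8  27.5] mid [451.2 303.9  29.2] ext [35.3 33.5 13.6] (array([450.7, 305.6]), 18.5)
scene boss 54 med [571.1  24.6  70.4] mean [568.8  24.6  70.4] mid [567.8  24.5  70.6] ext [26.5 26.1  8.7] (array([567.3,  25. ]), 14.3)
scene flange 82 med [574.5  23.9  57.8] mean [572.7  24.6  58. ] mid [568.2  25.7  58.6] ext [44.6 46.3  6.7] (array([567.8,  26. ]), 23.8)
scene pin 24 med [ 510.3 -295.6   71.1] mean [ 510.4 -295.7   70.6] mid [ 509.8 -295.7   70.6] ext [16.7 15.1 13.6] (array([ 509.6, -295.9]), 8.7)
scene block 350 med [ 514.8 -293.2   40.2] mean [ 512.6 -294.8   40.1] mid [ 508.5 -296.1   39.9] ext [79.5 66.2 11.4] (array([ 508.5, -296.1]), 46.7)
scene table 1538 med [4.579e+02 3.027e+02 4.000e-01] mean [4.540e+02 3.041e+02 4.000e-01] mid [4.501e+02 3.049e+02 4.000e-01] ext [159.3 157.   15.1] (array([450. , 303.9]), 79.9)
top cap 159 med [446.2 304.   26.6] mean [447.2 304.3  26.5] mid [447.5 304.5  26.6] ext [33.  35.2  7.8] (array([447.4, 304.4]), 17.7)
top boss 77 med [563.7  23.6  69.4] mean [564.1  24.7  69.4] mid [564.2  25.   69.9] ext [25.  27.   7.3] (array([565.1,  25.2]), 14.4)
top flange 110 med [565.8  24.5  56.7] mean [565.9  24.2  57.2] mid [567.2  24.7  58.1] ext [43.2 44.6  6.2] (array([566.6,  25.2]), 23.2)
top pin 37 med [ 507.1 -295.3   70.6] mean [ 506.2 -295.5   70. ] mid [ 506.2 -296.    68.8] ext [12.6 14.6  8.5] (array([ 506.5, -296.3]), 7.8)
top block 649 med [ 505.6 -294.4   38.9] mean [ 506.3 -295.6   39. ] mid [ 506.3 -296.2   40. ] ext [75.6 67.4 11.9] (array([ 505.8, -295.8]), 44.7)
top table 2721 med [452.4 303.8  -1.2] mean [451.1 304.1  -1.2] mid [449.5 304.    0. ] ext [158.2 158.5  15. ] (array([450., 304.]), 80.0)
```

```bash
python3 -c "
import cv2,numpy as np
cv2.imwrite('pics/crop.png',np.vstack([cv2.imread('pics/crop_scene.png'),cv2.imread('pics/crop_top.png')]))"
```

```text
(no output)
```

View pics/crop.png

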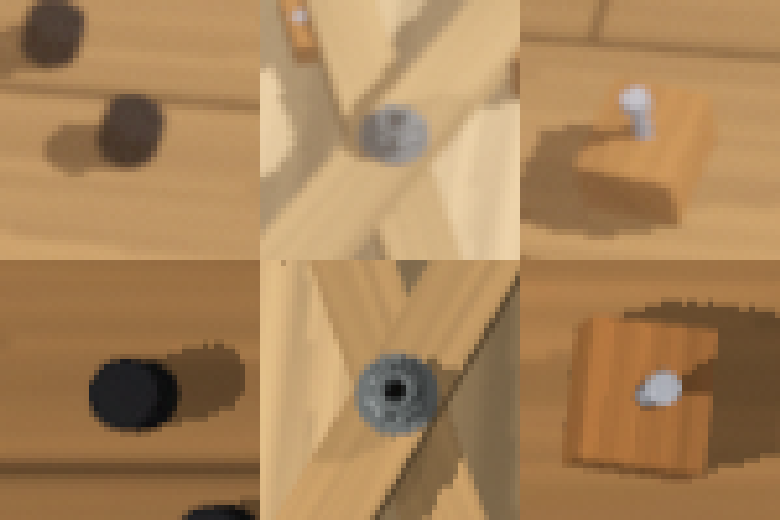

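The views agree within 3.5 mm, and that difference is a constant x bias between the cameras. Averaged positions:
- pin (508,-296)
- seat (566,25)
- cap (449,304.6)

I'll put the jaws along world x (yaw 90) and go over the pin.

```bash
python3 -m jog '[[0.0912,0.043,-0.0122,0,0,0,0],[0.0912,0.043,-0.0122,0,0,0,0],[0.0912,0.043,-0.0122,0,0,0,0],[0.0912,0.043,-0.0122,0,0,0,0],[0.0912,0.043,-0.0122,0,0,0,0],[0.0912,0.043,-0.0122,0,0,0,0],[0.0912,0.043,-0.0122,0,0,0,0],[0.0912,0.042,-0.0122,0,0,0,0],[0.0912,0,0,0,0,0,-0.1644],[0.0912,0,0,0,0,0,-0.1644],[0.0912,0,0,0,0,0,-0.1644],[0.0912,0,0,0,0,0,-0.1644]]' 30
python3 -m jog '[[0.07,0,0,0,0,0,-0.1644],[0.07,0,0,0,0,0,-0.1644],[0.07,0,0,0,0,0,-0.1644],[0.07,0,0,0.03,0,0,0],[0.07,0,0,0.03,0,0,0],[0.07,0,0,0.03,0,0,0],[0.07,0,0,0.015,0,0,0],[0.07,0,0,0,0,0,0]]'; python3 -c "
from h import *;s=status.state();print(s['qpos'].round(1),s['force'])"
```

```text
time_s: 2.6
ee_pos: [507.8, -296.1, 404.7]
ee_rot: [180.0, 0.0, 62.1]
force: [-0.0, 0.1, -0.5]
gripper_width: 90.9
time_s: 3.6
ee_pos: [507.7, -296.1, 299.1]
ee_rot: [-179.9, -0.0, 90.0]
force: [-0.6, 0.1, 0.7]
gripper_width: 70.0
[-31.4  24.3  96.7  -0.   59.2 -31.4] [-0.55304203  0.08872022  0.67576105]
```

Descend and grip the head.

```bash
python3 -m jog '[[0.05,0,0,0.02,0,0,0],[0.05,0,0,0.02,0,0,0],[0.05,0,0,0.019,0,0,0],[0.035,0,0,0,0,0,0],[0.035,0,0,0,0,0,0]]' 10
python3 - <<'E'
from h import *
s=status.state();print(s['ee_pos'],s['force'],s['gripper_width'])
grab('top','a.png');f=grab('scene','b.png')
a=cv2.imread('pics/a.png')[150:270,320:440];b=f['color'][160:280,145:265]
cv2.imwrite('pics/ab.png',cv2.resize(np.hstack([a,b]),(800,400),interpolation=cv2.INTER_NEAREST))
E
```

```text
time_s: 4.22
ee_pos: [508.4, -296.5, 242.2]
ee_rot: [179.9, 0.1, 90.0]
force: [0.3, 0.5, 0.5]
gripper_width: 35.5
[ 508.36206274 -296.49076051  242.23734923] [0.33466507 0.50329143 0.48355662] 35.52332272284943
```

View pics/ab.png

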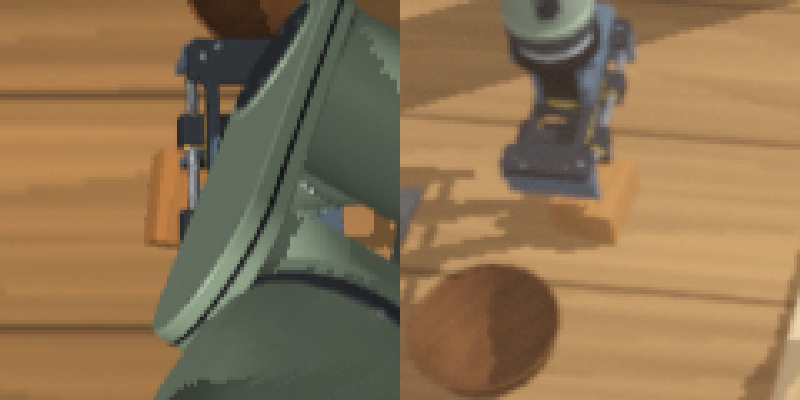

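Both views show the gripper over the block, with the bowl clear and the pin hidden. Close.

```bash
python3 -m jog '[[0.01,0,0,0,0,0,0],[0.01,0,0,0,0,0,0],[0.01,0,0,0,0,0,0],[0.01,0,0,0,0,0,0],[0.01,0,0,0,0,0,0],[0.01,0,0,0,0,0,0]]' 15
```

```text
time_s: 5.08
ee_pos: [507.8, -296.2, 241.0]
ee_rot: [180.0, 0.0, 90.0]
force: [-0.3, 0.8, 2.7]
gripper_width: 14.8
```

```bash
python3 -m jog '[[0.01,0,0,0,0,0,0],[0.01,0,0,-0.01,0,0,0],[0.01,0,0,-0.02,0,0,0],[0.01,0,0,-0.025,0,0,0],[0.01,0,0,-0.025,0,0,0],[0.01,0,0,-0.025,0,0,0],[0.01,0,0,0,0,0,0]]' 30
python3 - <<'E'
from h import *
s=status.state();print(s['ee_pos'],s['force'],s['gripper_width'])
a=grab('top')['color'][150:270,320:440];b=grab('scene')['color'][140:260,145:265]
cv2.imwrite('pics/ab2.png',cv2.resize(np.hstack([a,b]),(800,400),interpolation=cv2.INTER_NEAREST))
E
```

```text
time_s: 5.95
ee_pos: [508.1, -296.3, 347.8]
ee_rot: [179.8, 0.1, 90.0]
force: [-0.3, -0.1, -0.5]
gripper_width: 14.3
[ 508.13590639 -296.32514329  347.78562306] [-0.33117413 -0.11094967 -0.47174867] 14.299827846488348
```

View pics/ab2.png

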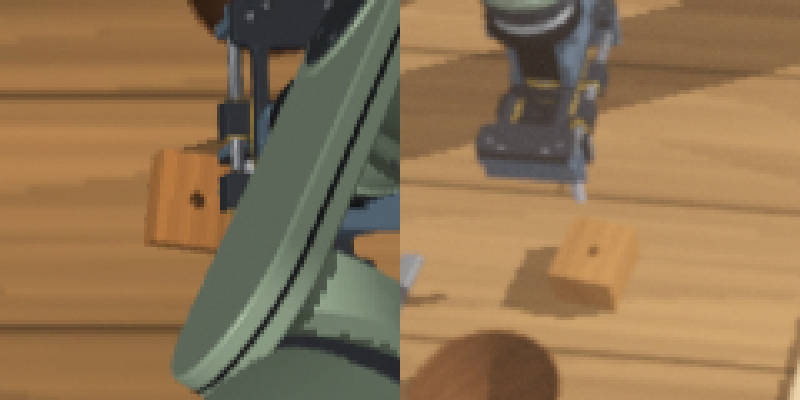

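The pin is lifted and the hole is empty, but the foot at about (578,190) in the right panel looks off to the side of the gripper. I'll project where it should be.

```bash
cat >> h.py <<'E'
def proj(f,p):
    R=f['pose'][:3,:3];c=R.T@(np.asarray(p,float)-f['pose'][:3,3]);fl=420/2/np.tan(np.radians(f['fov_y'])/2)
    return np.array([c[0]/c[2]*fl+f['cx'],c[1]/c[2]*fl+f['cy']])
E
python3 - <<'E'
from h import *
f=grab('scene');x,y,z=status.state()['ee_pos']
im=f['color'].copy();s=6
im=cv2.resize(im[150:230,150:270],None,fx=s,fy=s,interpolation=cv2.INTER_NEAREST)
for d in(172,191,172+60.5+1):
    u=(proj(f,[x,y,z-d])-[150,150]+.5)*s;print(d,u);cv2.circle(im,tuple(int(t) for t in u),4,(0,0,255),1)
cv2.imwrite('pics/c.png',im)
E
```

```text
172 [273.02755204 219.46860136]
191 [279.32697532 245.74377999]
233.5 [292.92463178 302.46021839]
```

View pics/c.png

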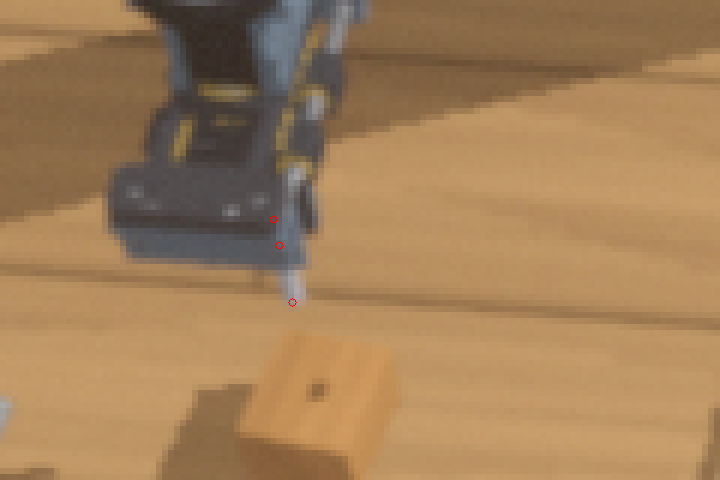

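The foot is exactly where expected, so the pin is upright and centred. Carry it to the seat.

```bash
python3 -m jog '[[0.01,0.016,0.003,0,0,0,0],[0.01,0.0321,0.0058,0,0,0,0],[0.01,0.0321,0.0058,0,0,0,0],[0.01,0.0321,0.0058,0,0,0,0],[0.01,0.0321,0.0058,0,0,0,0],[0.01,0.0321,0.0058,0,0,0,0],[0.01,0.0321,0.0058,0,0,0,0],[0.01,0.0321,0.0058,0,0,0,0],[0.01,0.0321,0.0058,0,0,0,0],[0.01,0.0321,0.0058,0,0,0,0],[0.01,0.0163,0.003,0,0,0,0],[0.01,0,0,0,0,0,0]]'
python3 -m jog '[[0.01,0,0,0.01,0,0,0],[0.01,0,0,0.012,0,0,0],[0.01,0,0,0,0,0,0]]'
cat > look.py <<'E'
from h import *
import sys
d=float(sys.argv[1]);tag=sys.argv[2];s=6;o=[]
st=status.state();x,y,z=st['ee_pos'];print(st['time_s'],st['ee_pos'].round(1),st['force'].round(1),round(st['gripper_width'],1))
for n,(cu,cv) in(('scene',(305,225)),('top',(249,185))):
    f=grab(n);im=cv2.resize(f['color'][cv-40:cv+40,cu-30:cu+30],None,fx=s,fy=s,interpolation=cv2.INTER_NEAREST)
    for p in([x,y,z-d],[566.3,25,72]):
        u=(proj(f,p)-[cu-30,cv-40]+.5)*s;print(n,u.round());cv2.circle(im,tuple(int(t) for t in u),4,(0,0,255),1)
    o.append(im)
cv2.imwrite(f'pics/{tag}.png',np.hstack(o))
E
python3 look.py 233.5 d
```

```text
time_s: 7.6
ee_pos: [565.9, 26.1, 345.2]
ee_rot: [-179.9, 0.0, 90.1]
force: [-0.2, -1.5, -0.5]
gripper_width: 14.6
time_s: 7.98
ee_pos: [565.5, 24.3, 322.1]
ee_rot: [-179.8, 0.0, 89.9]
force: [-0.3, -0.6, -0.7]
gripper_width: 14.8
7.975 [565.5  24.3 322.1] [-0.3 -0.6 -0.7] 14.8
scene [182. 269.]
scene [182. 291.]
top [183. 230.]
top [185. 236.]
```

View pics/d.png

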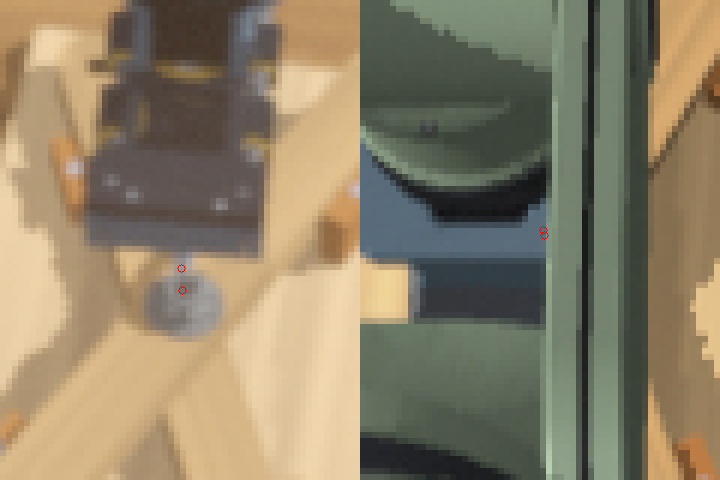

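The scene view shows the pin foot at (186,262), on the boss axis at about (185,290). Lower it slowly and watch the force.

```bash
python3 -m jog '[[0.01,0,0,0.005,0,0,0],[0.01,0,0,0.005,0,0,0],[0.01,0,0,0.005,0,0,0],[0.01,0,0,0.003,0,0,0],[0.01,0,0,0.003,0,0,0],[0.01,0,0,0.003,0,0,0],[0.01,0,0,0,0,0,0]]'
```

```text
time_s: 8.95
ee_pos: [566.0, 25.0, 299.5]
ee_rot: [-180.0, 0.0, 90.0]
force: [-0.0, -0.4, 0.1]
gripper_width: 14.4
```

```bash
python3 look.py 233.5 e
```

```text
8.95 [566.   25.  299.5] [-0.  -0.4  0.1] 14.4
scene [182. 297.]
scene [182. 291.]
top [186. 239.]
top [185. 236.]
```

View pics/e.png

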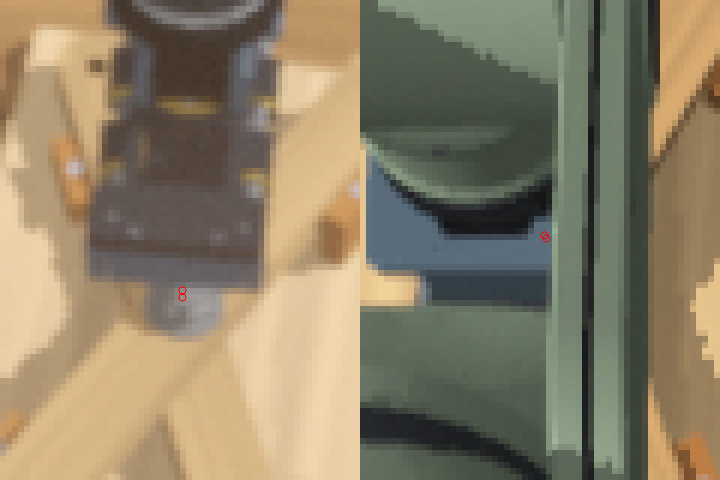

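The foot is below the boss top with no force. Continue.

```bash
python3 -m jog '[[0.01,0,0,0.005,0,0,0],[0.01,0,0,0.005,0,0,0],[0.01,0,0,0.005,0,0,0],[0.01,0,0,0.005,0,0,0],[0.01,0,0,0.005,0,0,0],[0.01,0,0,0.005,0,0,0],[0.01,0,0,0,0,0,0]]'
```

```text
time_s: 9.93
ee_pos: [565.8, 25.0, 269.1]
ee_rot: [-179.9, 0.0, 90.0]
force: [-1.5, 0.4, -1.8]
gripper_width: 14.6
```

```bash
python3 -m jog '[[0.04,0,0,0,0,0,0],[0.04,0,0,0,0,0,0],[0.04,0,0,0,0,0,0],[0.04,0,0,0,0,0,0],[0.06,0,0,-0.02,0,0,0],[0.06,0,0,-0.03,0,0,0],[0.06,0,0,-0.03,0,0,0],[0.06,0.03,0,-0.01,0,0,0],[0.06,0.05,-0.02,0,0,0,0],[0.06,0.05,-0.02,0,0,0,0],[0.06,0.05,-0.02,0,0,0,0],[0.06,0.03,-0.01,0,0,0,0]]'
python3 look.py 172 g
python3 - <<'E'
from h import *
from meas import fit
for n in('scene','top'):
    W=pts(grab(n))
    p=W[(np.hypot(W[...,0]-566,W[...,1]-25)<25)&(W[...,2]>76)]
    if len(p):print(n,len(p),np.median(p,0).round(1),p.max(0).round(1),fit(p))
E
```

```text
time_s: 11.42
ee_pos: [495.0, 237.1, 359.9]
ee_rot: [180.0, -0.0, 90.1]
force: [0.7, -0.7, 1.0]
gripper_width: 60.2
11.425 [495.  237.1 359.9] [ 0.7 -0.7  1. ] 60.2
scene [664.  55.]
scene [182. 291.]
top [-446.  378.]
top [185. 236.]
scene 23 [568.4  25.3  80.6] [575.5  31.2  84.1] (array([567.7,  24.9]), 8.0)
top 34 [564.8  25.   80.7] [571.8  32.5  84.2] (array([564.4,  25.1]), 7.9)
```

View pics/g.png

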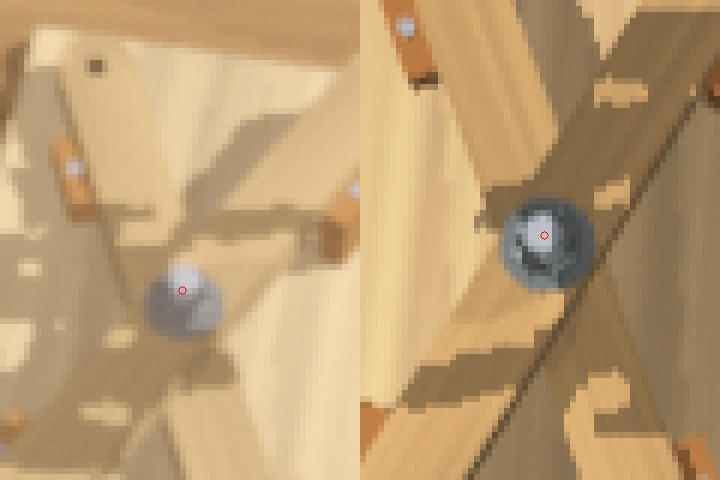

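The head top is at z=80.6 in both views (81 expected) and centred, so the pin is home. Now the cap.

```bash
python3 -m jog '[[0.06,0.035,-0.023,0,0,0,0],[0.06,0.0325,-0.023,0,0,0,0],[0.06,0,0,0.04,0,0,0],[0.06,0,0,0.04,0,0,0],[0.06,0,0,0.03,0,0,0],[0.06,0,0,0,0,0,0]]'
python3 - <<'E'
from h import *
st=status.state();x,y,z=st['ee_pos'];s=6;o=[]
print(st['ee_pos'].round(1),st['qpos'].round(0))
for n,(cu,cv) in(('scene',(399,211)),('top',(141,233))):
    f=grab(n);im=cv2.resize(f['color'][cv-40:cv+40,cu-30:cu+30],None,fx=s,fy=s,interpolation=cv2.INTER_NEAREST)
    for p in([x,y,28],[x,y,z-191]):
        u=(proj(f,p)-[cu-30,cv-40]+.5)*s;cv2.circle(im,tuple(int(t) for t in u),4,(0,0,255),1)
    o.append(im)
cv2.imwrite('pics/i.png',np.hstack(o))
E
```

```text
time_s: 12.38
ee_pos: [450.2, 301.0, 247.8]
ee_rot: [-179.8, 0.2, 89.9]
force: [0.3, 0.7, 0.5]
gripper_width: 60.1
[450.2 301.  247.8] [ 33.  24. 106.  -0.  50.  33.]
```

View pics/i.png

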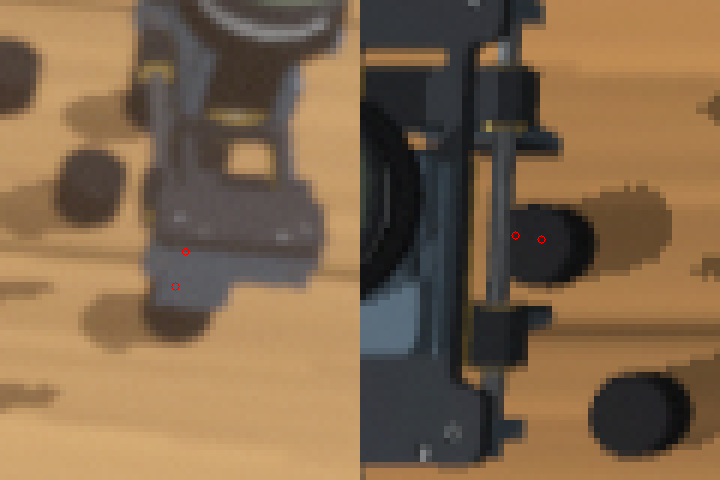

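```bash
python3 -m jog '[[0.06,0,0,0,0,0,0],[0.06,0,0,0,0,0,0],[0.06,0,0,0,0,0,0]]'; python3 -c "
from h import *
for i in range(4): vision.grab_frame('top');print(status.state()['ee_pos'])"
```

```text
time_s: 12.85
ee_pos: [450.2, 302.6, 250.4]
ee_rot: [179.9, -0.0, 90.0]
force: [0.3, -0.0, 0.2]
gripper_width: 60.2
[450.1470993  302.62615636 250.21478755]
[450.11544251 302.59855006 250.07368578]
[450.07774604 302.61291205 249.94078273]
[450.07897107 302.58028361 249.82131016]
```

```bash
python3 -m jog '[[0.06,0.002,-0.001,0.015,0,0,0],[0.06,0,0,0.015,0,0,0],[0.06,0,0,0.015,0,0,0],[0.06,0,0,0.009,0,0,0],[0.06,0,0,0,0,0,0],[0.06,0,0,0,0,0,0],[0.06,0,0,0,0,0,0]]'
```

```text
time_s: 13.92
ee_pos: [449.3, 304.6, 196.3]
ee_rot: [179.9, -0.0, 90.0]
force: [0.2, -0.5, 0.1]
gripper_width: 59.9
```

```bash
python3 -m jog '[[0.042,0,0,0,0,0,0],[0.042,0,0,0,0,0,0],[0.03,0,0,0,0,0,0],[0.03,0,0,0,0,0,0],[0.03,0,0,0,0,0,0],[0.03,0,0,0,0,0,0]]' 15
python3 -m jog '[[0.03,0,0,0,0,0,0],[0.03,0,0,0,0,0,0],[0.03,0,0,-0.01,0,0,0],[0.03,0,0,-0.03,0,0,0],[0.03,0,0,-0.03,0,0,0],[0.03,0,0,-0.03,0,0,0],[0.03,0,0,-0.03,0,0,0],[0.03,0,0,0,0,0,0]]' 45
python3 - <<'E'
from h import *
st=status.state();x,y,z=st['ee_pos'];s=6;o=[]
for n,(cu,cv) in(('scene',(399,191)),('top',(141,233))):
    f=grab(n);im=cv2.resize(f['color'][cv-40:cv+40,cu-30:cu+30],None,fx=s,fy=s,interpolation=cv2.INTER_NEAREST)
    for p in([x,y,z-195],[x,y+18,z-195],[x,y-18,z-195]):
        u=(proj(f,p)-[cu-30,cv-40]+.5)*s;cv2.circle(im,tuple(int(t) for t in u),4,(0,0,255),1)
    o.append(im)
cv2.imwrite('pics/j.png',np.hstack(o))
E
```

```text
time_s: 14.68
ee_pos: [449.1, 304.6, 195.8]
ee_rot: [-180.0, 0.0, 90.0]
force: [-1.0, -0.2, 1.5]
gripper_width: 35.1
time_s: 15.68
ee_pos: [449.6, 304.9, 328.4]
ee_rot: [179.7, -0.2, 90.0]
force: [0.0, -0.0, -0.4]
gripper_width: 35.3
```

View pics/j.png

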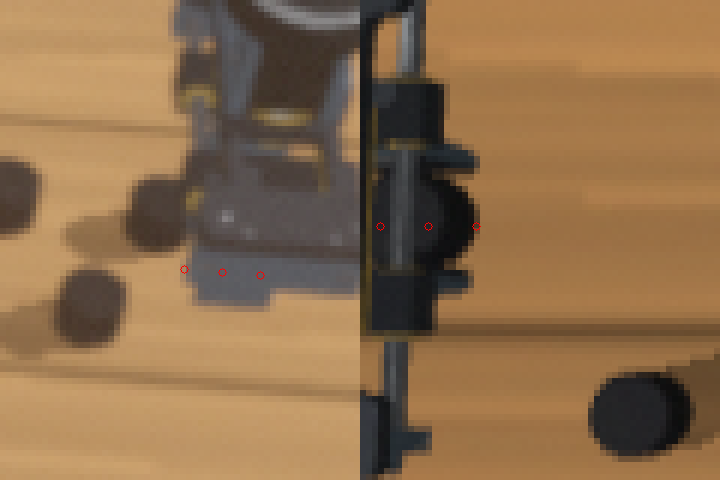

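The cap is held and centred; its right edge in the top view matches the projection at (476,226). Move over the collar.

```bash
python3 -m jog '[[0.03,-0.014,0.006,0,0,0,0],[0.03,-0.028,0.0116,0,0,0,0],[0.03,-0.028,0.0116,0,0,0,0],[0.03,-0.028,0.0117,0,0,0,0],[0.03,-0.028,0.0117,0,0,0,0],[0.03,-0.028,0.0117,0,0,0,0],[0.03,-0.028,0.0117,0,0,0,0],[0.03,-0.028,0.0117,0,0,0,0],[0.03,-0.028,0.0117,0,0,0,0],[0.03,-0.028,0.0116,0,0,0,0],[0.03,-0.014,0.0057,0,0,0,0],[0.03,0,0,0,0,0,0]]'
python3 -m jog '[[0.03,0,0,0.01,0,0,0],[0.03,0,0,0.01,0,0,0],[0.03,0,0,0,0,0,0],[0.03,0,0,0,0,0,0],[0.03,0,0,0,0,0,0]]'
python3 look.py 195 k
```

```text
time_s: 17.27
ee_pos: [565.8, 23.6, 325.0]
ee_rot: [-179.9, -0.0, 89.9]
force: [0.3, -0.2, -0.6]
gripper_width: 34.9
time_s: 17.9
ee_pos: [565.9, 24.7, 306.1]
ee_rot: [180.0, 0.0, 90.0]
force: [1.5, 0.5, -0.3]
gripper_width: 34.9
17.9 [565.9  24.7 306.1] [ 1.5  0.5 -0.3] 34.9
scene [184. 241.]
scene [182. 291.]
top [177. 219.]
top [185. 236.]
```

View pics/k.png

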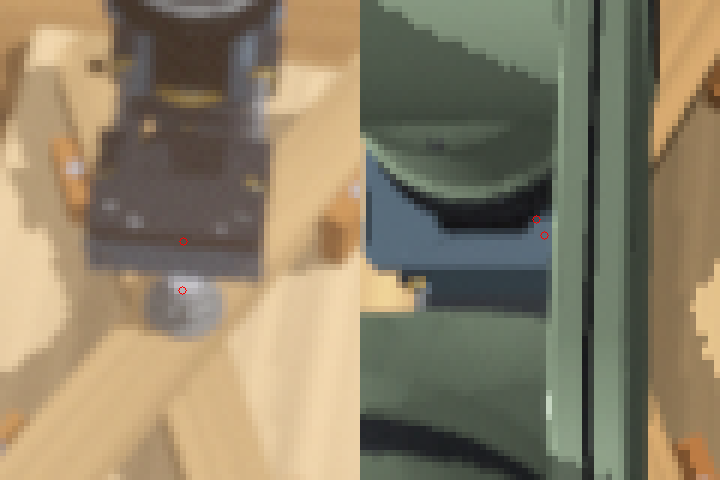

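```bash
python3 -m jog '[[0.03,0,0,0.008,0,0,0],[0.03,0,0,0.008,0,0,0],[0.03,0,0,0.006,0,0,0],[0.03,0,0,0.006,0,0,0],[0.03,0,0,0.006,0,0,0],[0.03,0,0,0,0,0,0],[0.03,0,0,0,0,0,0]]' 50
```

```text
time_s: 18.88
ee_pos: [565.9, 24.5, 271.9]
ee_rot: [180.0, 0.0, 90.0]
force: [-0.1, 0.2, 0.6]
gripper_width: 34.6
```

```bash
python3 -m jog '[[0.03,0,0,0.003,0,0,0],[0.03,0,0,0.003,0,0,0],[0.03,0,0,0.002,0,0,0],[0.03,0,0,0,0,0,0],[0.03,0,0,0,0,0,0]]'
```

```text
time_s: 19.5
ee_pos: [565.5, 24.5, 263.8]
ee_rot: [-180.0, 0.0, 90.0]
force: [-1.0, -0.8, 2.7]
gripper_width: 34.9
```

```bash
python3 -m jog '[[0.03,0,0,0.001,0,0,0],[0.03,0,0,0.001,0,0,0],[0.03,0,0,0,0,0,0]]';python3 -m jog '[[0.03,0,0,0.001,0,0,0],[0.03,0,0,0.001,0,0,0],[0.03,0,0,0,0,0,0]]'
```

```text
time_s: 19.88
ee_pos: [564.9, 24.4, 262.4]
ee_rot: [-179.9, 0.0, 90.0]
force: [-4.6, -0.7, 8.4]
gripper_width: 34.8
time_s: 20.25
ee_pos: [564.9, 24.4, 260.4]
ee_rot: [-179.8, 0.0, 90.0]
force: [-5.0, -0.6, 9.2]
gripper_width: 35.1
```

A sideways force of -5 N in x appeared, so the cap sits about 1 mm too far toward +x. Ease it over while continuing.

```bash
python3 -m jog '[[0.03,0,-0.0008,0,0,0,0],[0.03,0,0,0,0,0,0]]';python3 -m jog '[[0.03,0,0,0.001,0,0,0],[0.03,0,0,0,0,0,0]]'
```

```text
time_s: 20.5
ee_pos: [564.4, 24.5, 260.5]
ee_rot: [-179.9, 0.0, 90.0]
force: [-4.8, -0.6, 8.3]
gripper_width: 35.5
time_s: 20.75
ee_pos: [564.3, 24.4, 258.6]
ee_rot: [-179.9, 0.0, 90.0]
force: [-3.3, -2.1, -0.4]
gripper_width: 35.2
```

The force dropped at rim z≈63.5, so the tabs are passing the lip. Press on to the flange.

```bash
python3 -m jog '[[0.03,0,-0.0005,0.001,0,0,0],[0.03,0,0,0.001,0,0,0],[0.03,0,0,0.001,0,0,0],[0.03,0,0,0,0,0,0]]';python3 -m jog '[[0.03,0,0,0.001,0,0,0],[0.03,0,0,0.001,0,0,0],[0.03,0,0,0,0,0,0]]'
```

```text
time_s: 21.25
ee_pos: [564.1, 24.5, 254.6]
ee_rot: [-179.9, 0.0, 90.0]
force: [-0.0, -1.6, -11.7]
gripper_width: 34.7
time_s: 21.62
ee_pos: [564.3, 24.6, 254.2]
ee_rot: [-180.0, -0.0, 90.0]
force: [-2.9, -0.1, -3.8]
gripper_width: 34.6
```

```bash
python3 -m jog '[[0.03,0,0,0.001,0,0,0],[0.03,0,0,0,0,0,0]]';python3 -m jog '[[0.03,0,0,0.001,0,0,0],[0.03,0,0,0,0,0,0]]';python3 -m jog '[[0.03,0,0,0.001,0,0,0],[0.03,0,0,0,0,0,0]]'
```

```text
time_s: 21.88
ee_pos: [564.4, 24.6, 253.8]
ee_rot: [180.0, -0.0, 90.0]
force: [-4.8, -0.6, 1.9]
gripper_width: 34.6
time_s: 22.12
ee_pos: [564.3, 24.6, 253.8]
ee_rot: [179.9, -0.0, 90.0]
force: [-6.4, -0.6, 7.8]
gripper_width: 34.9
time_s: 22.38
ee_pos: [564.3, 24.6, 253.8]
ee_rot: [179.9, -0.0, 90.0]
force: [-9.5, -0.4, 13.3]
gripper_width: 34.7
```

```bash
python3 -m jog '[[0.03,0,-0.0008,0.001,0,0,0],[0.03,0,0,0,0,0,0]]' ;python3 -m jog '[[0.03,0,0,0.001,0,0,0],[0.03,0,0,0,0,0,0],[0.03,0,0,0,0,0,0],[0.03,0,0,0,0,0,0]]'; python3 look.py 195 m;  python3 - <<'E'
from h import *
for i in range(10):
    f=vision.grab_frame('scene');s=status.state();print(s['ee_pos'].round(1),s['force'].round(1))
W=pts(f);p=W[(np.hypot(W[...,0]-566,W[...,1]-25)<30)&(W[...,2]>60)&(W[...,2]<95)]
print(len(p),np.median(p,0) if len(p) else '')
E
```

```text
time_s: 22.62
ee_pos: [563.9, 24.6, 253.7]
ee_rot: [179.8, -0.0, 90.0]
force: [-8.9, 0.0, 17.3]
gripper_width: 34.7
time_s: 23.12
ee_pos: [563.8, 24.6, 253.7]
ee_rot: [179.8, -0.0, 90.0]
force: [-10.1, -0.9, 23.5]
gripper_width: 34.7
23.125 [563.8  24.6 253.7] [-10.1  -0.9  23.5] 34.7
scene [181. 302.]
scene [182. 291.]
top [189. 247.]
top [185. 236.]
[563.8  24.6 253.7] [-10.4  -1.1  23.3]
[563.8  24.6 253.7] [-11.   -1.1  23.7]
[563.8  24.6 253.7] [-11.3  -0.6  23.2]
[563.8  24.6 253.7] [-10.4  -1.3  23.7]
[563.8  24.6 253.7] [-10.8  -1.5  23.9]
[563.8  24.6 253.7] [-10.2  -0.8  23.3]
[563.8  24.6 253.7] [-10.   -0.6  23.6]
[563.8  24.6 253.7] [-10.7  -0.   24.6]
[563.8  24.6 253.7] [-10.6   0.5  23.6]
[563.8  24.6 253.7] [-10.6  -0.1  23.1]
1 [591.23805929  13.31042643  60.32011262]
```

View pics/m.png

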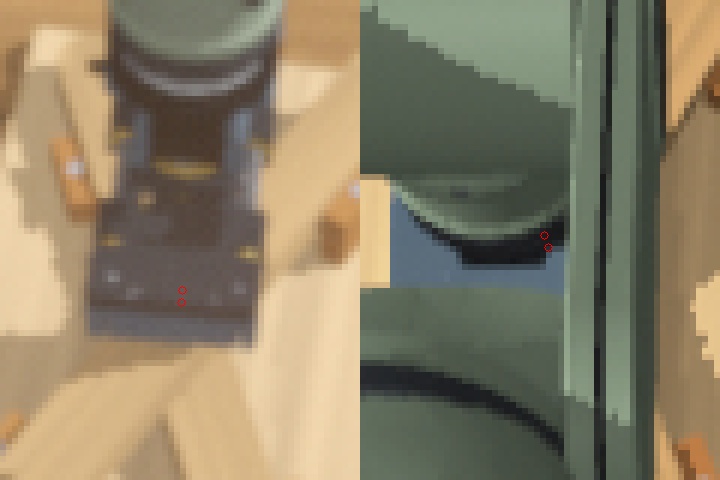

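Everything agrees. From first contact on the tabs to the hard stop the cap travelled 8.8 mm (9 mm expected), with the force drop in between. It now holds a steady 23–24 N downward. Handing in.

```bash
python3 -c "
from h import *
ticket.job_done();s=status.state();print(s['time_s'],s['ee_pos'],s['force'],s['gripper_width'])"
```

```text
the job is handed in; nothing more can be done
the job is handed in; nothing more can be done
```

The pin is home in the collar, and the cap snapped on. I handed the job in at about 24 s with the cap still gripped and pressed down at 23–24 N. The hand-in gives no verdict.

**Pin:** I took it from the block and lowered it through the collar and both legs, then let it drop. Both cameras put the top of its head at about 80.6 mm (81 expected), centred on the collar.

**Cap:** I took the farthest of the four caps, at about (449, 305), gripped it at up to 50 N and pressed it on. The push peaked at about 9 N, slightly below the stated 10–14 N, although I only read it at the end of each step. It then dropped, and the tabs pulled the cap down. From the tabs to the hard stop it travelled 8.8 mm, against 9 mm expected.

**Checks that disagreed or could not be made:**
- **Seat position:** the two cameras differed by about 3 mm in x, so I used the average.
- **Sideways load:** about 10 N remained in x at the end, and the tool stood about 2 mm from the averaged seat in x. The play between lip and boss should keep the cap within about 1 mm of centre.
- **Final view:** the gripper hid the seated cap in both cameras, so seating rests on tool height and force alone.
- **Bystanders:** I did not re-measure the bowl, tape roll and cutter at the end. The arm stayed clear of all three.

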